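# Push the vial rack home and start the capping machine with its two-key start

### The arm

A 7-joint arm with a two-finger parallel gripper is mounted at the origin on the work surface. World frame = base frame: x ahead of the robot, y to its left, z up, the work surface at z = 0. Lengths are in m, angles in rad, forces in N, time in s.
With the tool pointing down it reaches from about 0.425 to 0.825 m from the base axis. Payload 3.6 kg.
Tool frame: the origin (TCP) lies where the fingers leave the gripper's body, on its centre line; the fingertips stand 73 mm ahead of it and the grasp point (between the pads) lies 54 mm ahead of it; x points along the fingers, y is the direction in which the jaws open and shut, and the axes are right-handed (so a half turn about x gives the same grasp; the last joint's range is limited). The gripper opens to 85 mm and grips with 20 to 120 N. Pads are 22 mm wide; open, the fingers measure 114 mm over their backs; the gripper's body (76 mm by 85 mm) begins 54 mm behind the grasp point. The pads swing forward as they close: fully open they stand 13 mm farther back than shut.
Start: joints at [-1.234, 0.615, -0.013, 1.423, 0.008, 1.103, -0.04], TCP at [0.231, 0.607, 0.304] pointing down, gripper open.
Joint ranges: [-3.12, 3.12], [-0.3, 2.06], [-1.34, 1.32], [0.26, 2.42], [-1.36, 4.5], [0.01, 1.98], [-2.84, 2.84]. Speed limits (rad/s): [2.79, 2.79, 3.14, 3.14, 3.14, 3.14, 3.14].

### API

Orientations are given as a unit quaternion [x, y, z, w].
In Python, from station import arm, snapshot, camera_info, ticket gives the robot as it stands. Calls block until the motion is done:
- arm.movep(position, orientation): joint-space move of the TCP to a pose.
- arm.line_to(position, velocity=0.15, ori=None): straight line of the TCP; ori=None keeps the orientation; velocity is the mean speed in m/s.
- arm.move_j(angles): joint-space move.
- arm.move_gripper(opening, effort=None): opening from 0.0 (shut) to 1.0 (fully open); effort is the grip in N (None keeps the last); returns when the fingers have stopped.
- arm.pause(seconds).
- arm.ik(position, orientation): joint angles nearest the present ones, or None.
- snapshot(name): name is "scene" or "top"; returns the picture (480x640x3 uint8, blue, green, red); there is no depth.
- camera_info(name): a dict with "fx", "fy", "cx", "cy" (pixels), "dist_coeffs" ([k1, k2, p1, p2, k3] as OpenCV has them; the pictures are not rectified), "R" (3x3) and "t" (3): a world point X has camera coordinates R X + t. Camera axes: x right, y down, z forward; pixel columns grow to the right and rows downward; lengths in m; the calibration is good to about 2 mm. A picture is of the moment at which its call begins. camera_info takes no time and is no camera call.
A pose or a line that the arm cannot do raises arm.MotionError and nothing moves.
- ticket.finish_job(): hands the job in, once; it reports no verdict.
Readings, each from a call of its own:
- arm.read_time(): time.
- arm.read_joint_positions(): joint angles.
- arm.read_dq(): joint speeds.
- arm.read_effort(): joint torques, N m.
- arm.read_tool_pos(): TCP position.
- arm.read_eef_rot(): TCP orientation.
- arm.read_ft_force(): force on the tool from outside, world axes, zero at the start.
- arm.read_wrist_torque(): the same for the moment, N m.
- arm.read_opening(): opening from 0.0 (shut) to 1.0 (fully open).
Only numpy, scipy, OpenCV 4.12 (cv2) and the standard library are available. Lean on these libraries where they do the work, as an engineer would, in place of code of your own. Each camera call takes 0.05 s, during which the arm holds its last target.

### The job

Push the loose rack of small vials along its bay until it is fully home against the capping machine; push it only, do not lift it. Then press the console's two round keys down together, one fingertip on each, keep both fully down for at least two seconds, and let them come back up. Leave the two square keys alone and do not disturb the other things on the bench.

Things in the scene. Friction and masses are not known exactly. Their poses are not given: they have to be found in the camera images.
- dock: The fixed capping machine with its rack bay; place and yaw vary, left or right of the console. Origin: at bench height, below where the rack's centre lies when fully home. x points along the bay into the machine (the pushing direction, roughly away from the robot), z up. White machine body 130 mm wide, 100 mm high, x = +50 to +145 mm; its upright front face is the stop.
- bay_mouth (a point): Middle of the bay's open end, facing the robot, on the bay floor: x = -190 mm, 6 mm above the bench; axes as the dock's. The bay is an aluminium floor plate 100 mm wide from x = -190 to +50 mm (dock frame), between two steel rails 86 mm apart inside, whose tops are 20 mm above the bench (x = -165 to +50 mm; beyond that they only flare out).
- rack: Loose white vial rack in the bay: a block 100 mm along the bay (x), 80 mm wide, 40 mm high; capped vials reach 56 mm above its underside. 0.2 to 0.45 kg, slides at up to about 6 N. Origin: centre of its underside. Push its flat upright near face (x = -50 mm) above the rails. Starts 40 to 85 mm short of home; home: origin at the dock's x = 0, far face against the machine.
- console: The fixed start console: a grey box 150 mm (x) by 160 mm (y), its level top 50 mm above the bench. Origin: centre of its underside; y runs along each pair of keys, x from the round pair (x = -30 mm, nearer the robot) to the square pair (x = +42 mm). Keys of each pair are at y = +28 mm (left) and -28 mm (right). Place and yaw vary.
- round_left_top (a point): Centre of the top of the left round key: a black cylinder 24 mm in diameter, its top 14 mm above the console top (64 mm above the bench) when up. It moves down with the key.
- round_right_top (a point): The same for the right round key; the two keys are 56 mm apart, centre to centre.
- round_left (a joint): How far the left round key is pressed, m: 0 up, 0.008 fully down. Spring return; it starts to move at about 1 N, and fully down takes 3 N (6 N for the pair).
- round_right (a joint): The same for the right round key.
- square_left (a joint): How far the left square key is pressed, m: 0 up, 0.004 fully down (spring return, 2.5 N). The square keys are black, 16 mm wide, their tops 57 mm above the bench. To be left alone.
- square_right (a joint): The same for the right square key.
- jar: Bystander: amber jar, 44 mm in diameter, 60 mm high, beside the capping machine's bay (about 105 mm to its left). Origin: centre of its underside.
- slide_box: Bystander: small cardboard box 60 x 40 x 31 mm, beside the console (about 125 mm to its left). Origin: centre of its underside.
- beaker: Bystander: white cup, 48 mm in diameter, 60 mm high, between the capping machine and the console. Origin: centre of its underside.
- gel_bottle: Bystander: white pump bottle, 56 mm in diameter, 161 mm high, between and behind them. Origin: centre of its underside.
- tube_rack: Bystander: steel wire rack with orange-capped tubes, 90 x 170 mm, 87 mm high, at the left. Origin: centre of its underside.
- tray: Bystander: blue open tray 160 x 110 x 35 mm, at the right. Origin: centre of its underside.

How it is judged:
On the way, in this order (a step that is already met when the one before it is completed fails the run):
1. the rack is fully home against the machine (within 5 mm) (x of rack in the frame of dock between -0.005 and 0.005 m and y of rack in the frame of dock between -0.01 and 0.01 m and z of rack in the frame of dock below 0.011 m and angle between rack's own z axis and vertical below 0.1 rad), for 0.2 s.
2. both round keys are down together (each more than 5.5 of 8 mm) for two seconds, the rack home (all of step 1 and value of joint each of round_left, round_right above 0.0055 m), for 2 s.
3. both round keys are let up again (value of joint each of round_left, round_right below 0.001 m), for 0.2 s.
At the end, for the whole second after the job is handed in: The rack stands at rest on the bay floor within 5 mm of fully home, and all four keys are up (within 1 mm), after both round keys were held down together (more than 5.5 of 8 mm each) for 2 s with the rack home (all of step 1 and all of step 3 and linear speed of rack below 0.01 m/s and value of joint each of square_left, square_right below 0.001 m); the robot touches nothing.
It fails at once if a round key is pressed (over 3 mm) before the rack is home (value of joint any of round_left, round_right above 0.003 m and not (x of rack in the frame of dock between -0.005 and 0.005 m and y of rack in the frame of dock between -0.01 and 0.01 m and z of rack in the frame of dock below 0.011 m and angle between rack's own z axis and vertical below 0.1 rad)).
It fails at once if one round key is pressed without the other (one over 5.5 mm, the other under 1.5 mm) ((value of joint round_left above 0.0055 m and value of joint round_right below 0.0015 m) or (value of joint round_right above 0.0055 m and value of joint round_left below 0.0015 m)).
It fails at once if a square key is pressed (over 2 mm) (value of joint any of square_left, square_right above 0.002 m).
It fails at once if the rack is lifted (over 8 mm) or tipped (over 0.25 rad) (height (world z) of rack above 0.014 m or angle between rack's own z axis and vertical above 0.25 rad).
It fails at once if a bystander is moved more than 20 mm or tipped (distance of any of jar, slide_box, beaker, gel_bottle, tube_rack, tray from where it was at the start of the episode above 0.02 m or angle between any of jar, slide_box, beaker, gel_bottle, tube_rack, tray's own z axis and vertical above 0.3 rad).
It also fails if it takes over 51 s, if anything falls off the work surface, if the arm or the gripper's body presses on something with over 40 N, if the wrist force passes 120 N, or if a joint passes its speed limit or range.

## Working session

There is one attempt and no reset: what is moved stays moved. The work goes in short steps, each a Python script; the robot and the scene stay as the last script left them, time stands still between calls to the robot, and variables do not carry over. Pictures are saved under pics/ and viewed, and the job is handed in when it is done.

```bash
mkdir -p pics; ls; python3 - <<'E'
from station import arm, snapshot, camera_info
import cv2
for n in("scene","top"):
    cv2.imwrite(f"pics/{n}0.png",snapshot(n)); print(n,camera_info(n))
print(arm.read_time(),arm.read_tool_pos(),arm.read_eef_rot(),arm.read_opening())
E
```

```text
pics
scene {'fx': 477.08654694676426, 'fy': 477.08654694676426, 'cx': 326.9166382284963, 'cy': 240.2509418696213, 'dist_coeffs': array([-0.04674423,  0.        ,  0.        ,  0.        ,  0.        ]), 'R': array([[-0.51730843,  0.85569135,  0.013576  ],
       [ 0.71923655,  0.44330207, -0.53495986],
       [-0.46377879, -0.2669749 , -0.84476839]]), 't': array([ 0.30511441, -0.36809703,  1.45925132])}
top {'fx': 530.147705594064, 'fy': 530.147705594064, 'cx': 322.6780968336705, 'cy': 246.36586313655204, 'dist_coeffs': array([-0.01123237,  0.        ,  0.        ,  0.        ,  0.        ]), 'R': array([[-0.01905542, -0.99968021, -0.01662428],
       [-0.98978186,  0.02121158, -0.14100333],
       [ 0.14131087,  0.01376754, -0.98986953]]), 't': array([-0.00759516,  0.59528348,  1.19272852])}
0.1 [0.23110185 0.60696348 0.30281602] [ 0.1270517   0.69558141 -0.12872047  0.69530958] 1.0027880277100965
```

View pics/scene0.png

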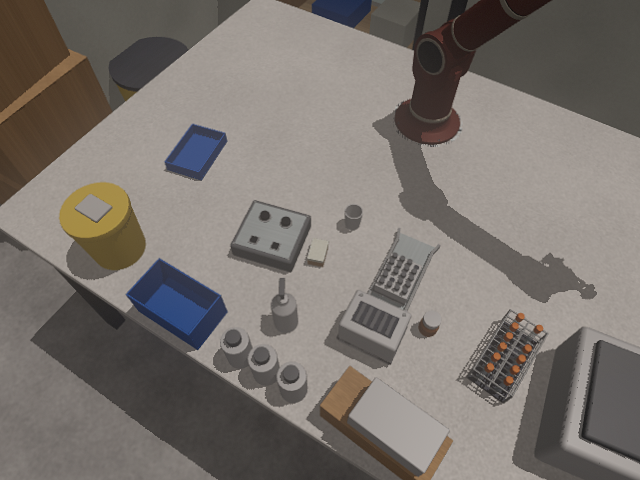

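View pics/top0.png

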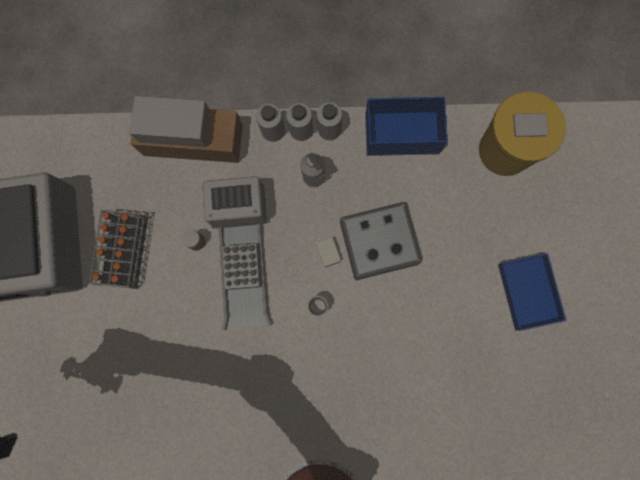

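The top view shows the machine at about (232,200), the rack at (241,267), the bay mouth at (247,325) and the console at (381,240) with its round keys near (373,254) and (397,248). I'll enlarge these regions.

```bash
python3 - <<'E'
import cv2
t=cv2.imread("pics/top0.png")
cv2.imwrite("pics/t_bay.png",cv2.resize(t[165:340,185:335],None,fx=4,fy=4,interpolation=cv2.INTER_CUBIC)[:, :600][100:700])
cv2.imwrite("pics/t_con.png",cv2.resize(t[195:285,330:430],None,fx=6,fy=6,interpolation=cv2.INTER_CUBIC))
s=cv2.imread("pics/scene0.png")
cv2.imwrite("pics/s_con.png",cv2.resize(s[190:280,220:330],None,fx=6,fy=6,interpolation=cv2.INTER_CUBIC))
cv2.imwrite("pics/s_bay.png",cv2.resize(s[220:370,330:450],None,fx=4,fy=4,interpolation=cv2.INTER_CUBIC))
E
```

```text
(no output)
```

View pics/t_bay.png

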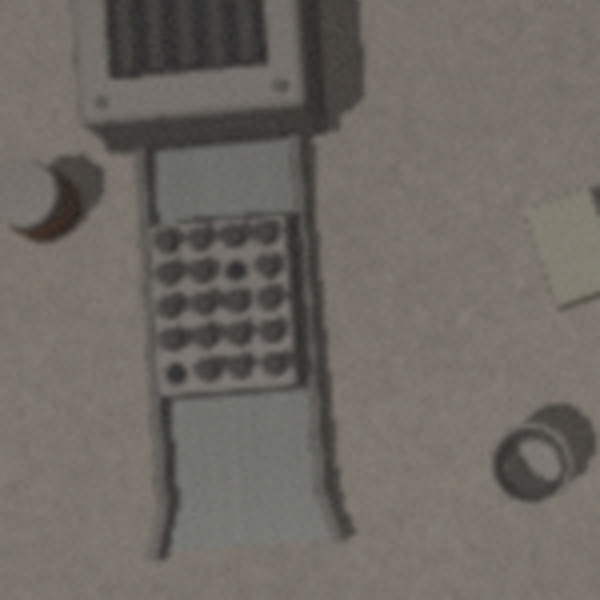

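View pics/t_con.png

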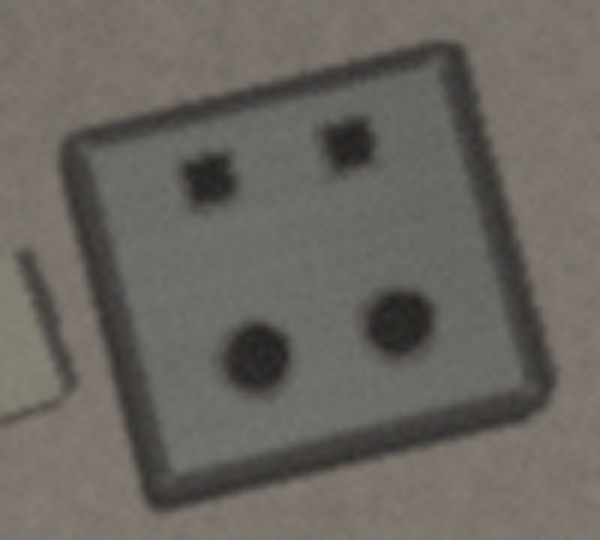

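View pics/s_con.png

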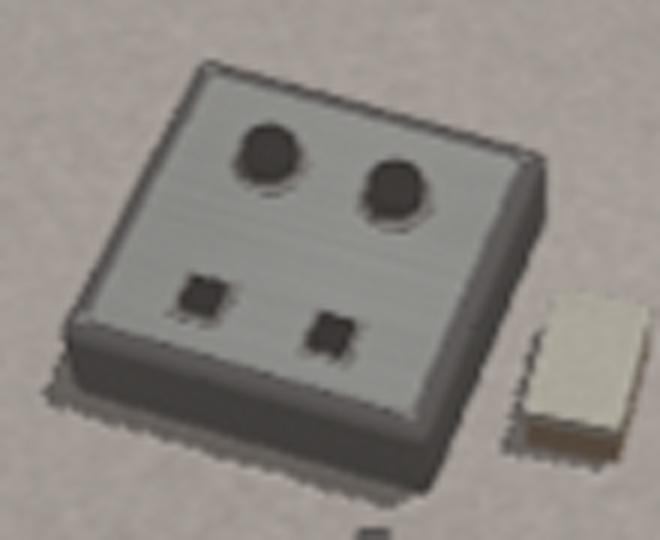

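View pics/s_bay.png

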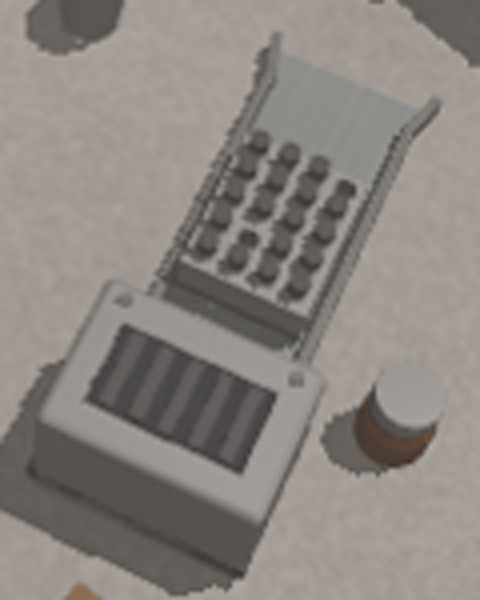

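```bash
cat > h.py <<'E'
import numpy as np, cv2
from station import camera_info
from scipy.optimize import least_squares
CI={n:camera_info(n) for n in("scene","top")}
def proj(n,P):
    c=CI[n];K=np.array([[c['fx'],0,c['cx']],[0,c['fy'],c['cy']],[0,0,1.]])
    return cv2.projectPoints(np.asarray(P,float).reshape(-1,3),cv2.Rodrigues(c['R'])[0],c['t'],K,np.array(c['dist_coeffs']))[0][:,0]
def W(p,L):
    L=np.asarray(L,float).reshape(-1,3);c,s=np.cos(p[2]),np.sin(p[2])
    return np.c_[p[0]+c*L[:,0]-s*L[:,1],p[1]+s*L[:,0]+c*L[:,1],L[:,2]]
def back(n,uv,z):
    c=CI[n];K=np.array([[c['fx'],0,c['cx']],[0,c['fy'],c['cy']],[0,0,1.]])
    q=cv2.undistortPoints(np.array(uv,float).reshape(-1,1,2),K,np.array(c['dist_coeffs']))[:,0]
    o=-c['R'].T@c['t'];d=np.c_[q,np.ones(len(q))]@c['R']
    return o+d*((z-o[2])/d[:,2])[:,None]
def unc(uv,f,ox,oy): return (np.array(uv,float)+.5)/f-.5+[ox,oy]
E
cat > fit.py <<'E'
from h import *
# console
L=[[-.03,.028,.061],[-.03,-.028,.061],[.042,.028,.056],[.042,-.028,.056]]
T=unc([(257,357),(400,322),(209,180),(350,145)],6,330,195)
S=unc([(396,190),(268,154),(333,334),(203,297)],6,220,190)
f=lambda p,n,o:(proj(n,W(p,L))-o).ravel()
for nm,fun in(("top",lambda p:f(p,"top",T)),("scene",lambda p:f(p,"scene",S)),("both",lambda p:np.r_[f(p,"top",T),f(p,"scene",S)])):
    r=least_squares(fun,[.6,-.1,0]);print(nm,r.x,np.round(r.fun,1))
con=r.x
# dock + rack(distance)
LD=[[-.19,.05,.006],[-.19,-.05,.006],[.05,.043,.006],[.05,-.043,.006]]
TD=unc([(172,553),(345,534),(155,150),(300,138)],4,185,190)
TR=unc([(152,225),(293,213),(298,388),(163,398)],4,185,190)
LR=[[.05,.04,.046],[.05,-.04,.046],[-.05,-.04,.046],[-.05,.04,.046]]
r=least_squares(lambda p:(proj("top",W(p,LD))-TD).ravel(),[.6,.15,0]);print("dock",r.x,np.round(r.fun,1));dock=r.x
r=least_squares(lambda p:(proj("top",W(p,LR))-TR).ravel(),[.6,.15,0]);print("rack",r.x,np.round(r.fun,1));rack=r.x
print("jar,box,beaker,gel",back("top",[(194,239)],.06),back("top",[(329,251)],.031),back("top",[(317,306)],.06),back("top",[(312,165)],.15))
np.savez("fit.npz",con=con,dock=dock,rack=rack)
E
cat > ov.py <<'E'
from h import *
import sys
def draw(n,im,f,ox,oy,w,h,out,con,dock,rack):
    c=cv2.resize(im[oy:oy+h,ox:ox+w],None,fx=f,fy=f,interpolation=cv2.INTER_CUBIC)
    def poly(P,col):
        q=(proj(n,P)-[ox,oy]+.5)*f-.5
        cv2.polylines(c,[np.round(q*8).astype(np.int32)],True,col,1,cv2.LINE_AA,3)
    rect=lambda x0,x1,y,z:[[x0,y,z],[x1,y,z],[x1,-y,z],[x0,-y,z]]
    poly(W(dock,rect(-.19,.05,.05,.006)),(0,255,255));poly(W(dock,rect(.05,.145,.065,.1)),(0,255,0))
    poly(W(dock,rect(-.165,.05,.043,.02)),(255,0,255))
    poly(W(rack,rect(-.05,.05,.04,.046)),(0,0,255));poly(W(rack,rect(-.05,.05,.04,.006)),(0,0,120))
    poly(W(con,rect(-.075,.075,.08,.05)),(0,255,0));poly(W(con,rect(-.075,.075,.08,.0)),(0,120,0))
    a=np.linspace(0,2*np.pi,24)
    for y in(.028,-.028):
        poly(W(con,np.c_[-.03+.012*np.cos(a),y+.012*np.sin(a),0*a+.064]),(0,0,255))
        poly(W(con,np.array([[.034,y-.008,.057],[.05,y-.008,.057],[.05,y+.008,.057],[.034,y+.008,.057]])),(0,0,255))
    cv2.imwrite(out,c)
E
python3 fit.py; cat > d.py <<'E'
from ov import *
z=np.load("fit.npz");k=dict(con=z['con'],dock=z['dock'],rack=z['rack'])
t=cv2.imread("pics/top0.png");s=cv2.imread("pics/scene0.png")
v=sys.argv[1]
draw("top",t,4,195,170,130,165,f"pics/a{v}.png",**k);draw("scene",s,4,220,190,230,180,f"pics/b{v}.png",**k)
draw("top",t,6,330,195,100,90,f"pics/c{v}.png",**k)
a=cv2.imread(f"pics/a{v}.png");c=cv2.imread(f"pics/c{v}.png");b=cv2.imread(f"pics/b{v}.png")
a=cv2.resize(a,None,fx=.9,fy=.9);cv2.imwrite(f"pics/a{v}.png",a);cv2.imwrite(f"pics/b{v}.png",b[:600,:460]) ; cv2.imwrite(f"pics/e{v}.png",b[120:,380:])
E
python3 d.py 1
```

```text
top [ 0.60731237 -0.1540215   0.22324062] [ 0.1  0.1 -0.   0.   0.  -0.1 -0.  -0. ]
scene [ 0.60742107 -0.15183329  0.22858043] [-0.1 -0.3  0.2 -0.2 -0.1  0.3  0.   0.2]
both [ 0.60724654 -0.15308574  0.22582816] [-0.3  0.1 -0.4  0.  -0.4 -0.  -0.5 -0.  -0.5 -0.5 -0.2 -0.5 -0.5  0.
 -0.4 -0.1]
dock [0.60513445 0.17228288 0.07872575] [ 0.5 -0.3 -0.5  0.3  0.4  0.3 -0.4 -0.2]
rack [0.55255199 0.16980673 0.05229086] [ 0.5  0.1 -0.6  0.6  0.5 -0.3 -0.4 -0.3]
jar,box,beaker,gel [[0.61601578 0.27709477 0.06      ]] [[ 0.58529285 -0.03411226  0.031     ]] [[ 0.45663932 -0.00446471  0.06      ]] [[ 0.75862276 -0.00134704  0.15      ]]
```

View pics/a1.png

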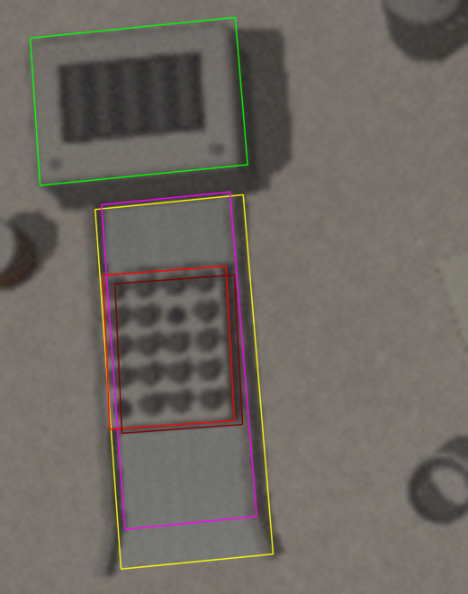

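View pics/c1.png

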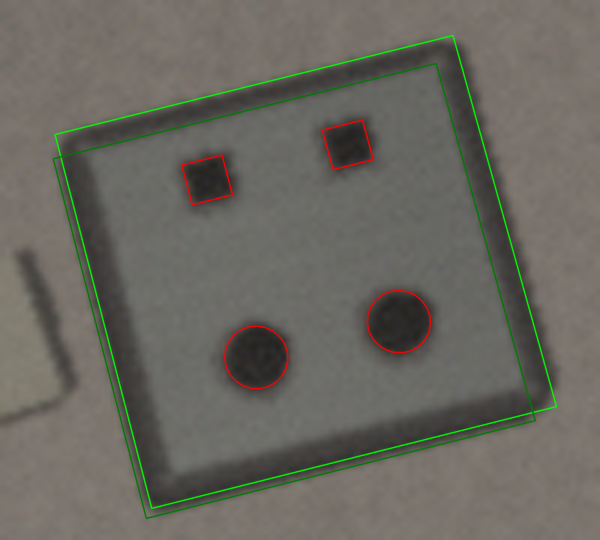

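View pics/e1.png

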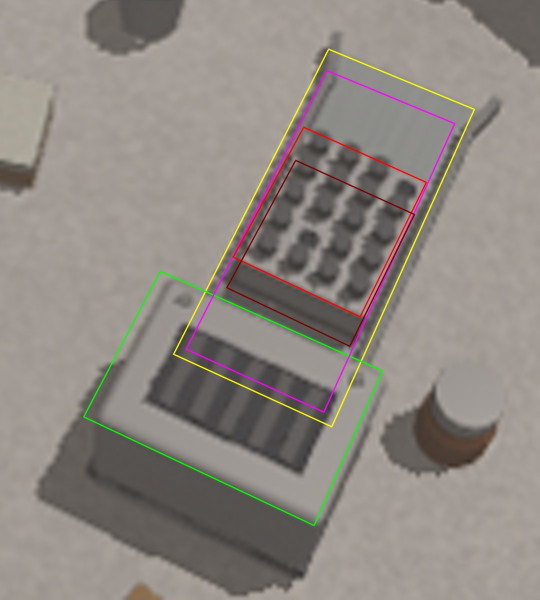

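View pics/b1.png

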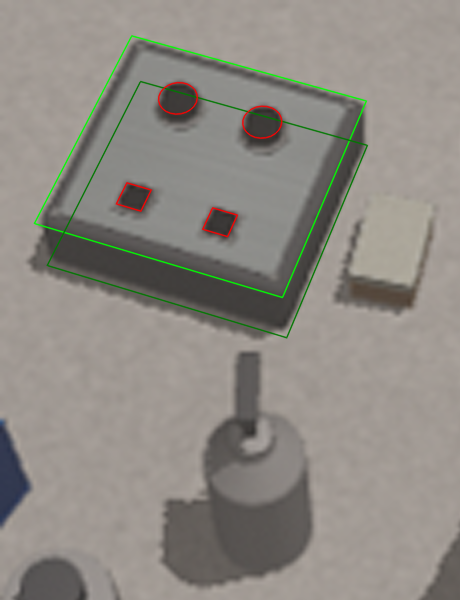

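The console fit matches both views to under 0.5 px. The dock and rack fit is good to 2–3 mm, which is enough because the rails guide the rack. Next I'll approach and push.

```bash
cat > mv.py <<'E'
import numpy as np
from scipy.spatial.transform import Rotation as Rn
from station import arm
def q(yaw,flip=False):
    c,s=np.cos(yaw),np.sin(yaw);k=-1 if flip else 1
    x=np.array([0,0,-1.]);y=np.array([-s,c,0])*k
    return Rn.from_matrix(np.c_[x,y,np.cross(x,y)]).as_quat()
E
python3 - <<'E'
from mv import *; from h import W,CI,proj
from station import snapshot
import cv2
yaw=.066; dock=np.array([.605,.1722,yaw])
P=lambda x,z:W(dock,[[x,0,z]])[0]
for fl in(False,True):
    for x,z in((-.16,.22),(-.16,.095),(-.061,.095)):
        print(fl,x,z,arm.ik(P(x,z),q(yaw,fl)))
print(arm.ik(W(np.load('fit.npz')['con'],[[-.03,0,.2]])[0],q(.2258)))
arm.movep(P(-.16,.22),q(yaw))
arm.move_gripper(.4)
arm.line_to(P(-.16,.095),.12)
print(arm.read_time(),arm.read_tool_pos(),arm.read_opening(),arm.read_ft_force())
for n in("scene","top"): cv2.imwrite(f"pics/{n}1.png",snapshot(n))
s=cv2.imread("pics/scene1.png");cv2.imwrite("pics/s1c.png",cv2.resize(s[190:340,330:480],None,fx=4,fy=4,interpolation=2))
E
```

```text
False -0.16 0.22 [-0.35021972  0.46363629 -0.06225017  2.01952386  0.0454083   0.65970693
  1.19499405]
False -0.16 0.095 [-0.34457288  0.69125966 -0.07386748  2.113261    0.14093245  0.34154534
  1.10238034]
False -0.061 0.095 [-0.28242595  0.77115605 -0.08855224  1.84612712  0.12232663  0.5295354
  1.18508114]
True -0.16 0.22 [-0.82824391  0.53327852  0.6400433   2.03350127 -0.47622384  0.72386022
 -1.39406527]
True -0.16 0.095 [-0.63842168  0.72345342  0.36942286  2.12213358 -0.64896864  0.40660947
 -1.25223465]
True -0.061 0.095 [-0.65069248  0.83239151  0.51323592  1.85818213 -0.66518774  0.6289791
 -1.22760861]
[ 0.23937339  0.65031141 -0.00986774  1.69426007  0.00835201  0.79706208
  2.02227939]
3.6667 [0.44570075 0.16180134 0.09552319] 0.3995963959025894 [ 0.96047857 -0.3209476  -0.29682041]
```

View pics/s1c.png

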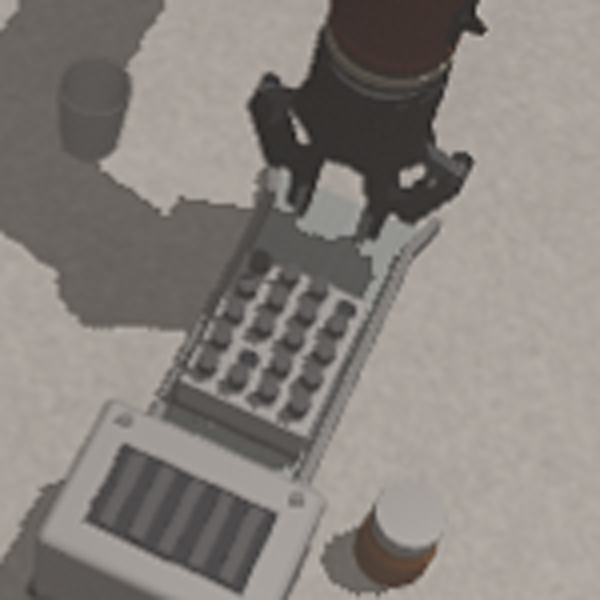

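The fingers stand in the bay mouth between the rails, with tips at crop (300,205) and (370,232). The outer knuckles stay well above the rails. Now the push.

```bash
python3 - <<'E'
from mv import *; from h import W
from station import snapshot
import cv2
dock=np.array([.605,.1722,.066]);d=np.array([np.cos(.066),np.sin(.066)])
P=lambda x:W(dock,[[x,0,.095]])[0]
f=lambda:arm.read_ft_force()[:2]@d
f0=f()
x=-.122;arm.line_to(P(x),.08);print(f()-f0)
while x<-.072:
    x+=.010;arm.line_to(P(x),.06);print(round(x,4),round(f()-f0,1))
    if f()-f0<-15: break
while f()-f0>-15 and x<-.045:
    x+=.002;arm.line_to(P(x),.03);print(round(x,4),round(f()-f0,1))
print(arm.read_time(),arm.read_tool_pos(),arm.read_ft_force())
for n in("scene","top"): cv2.imwrite(f"pics/{n}2.png",snapshot(n))
s=cv2.imread("pics/scene2.png");cv2.imwrite("pics/s2c.png",cv2.resize(s[190:340,330:480],None,fx=4,fy=4,interpolation=2))
E
```

```text
-0.3709316614545025
-0.112 -0.3
-0.102 -0.7
-0.092 -0.9
-0.082 -0.3
-0.072 0.3
-0.062 -0.5
-0.06 -5.2
-0.058 -7.2
-0.056 -11.1
-0.054 -13.2
-0.052 -16.6
7.5417 [0.54479503 0.16837573 0.0940124 ] [-16.38107388  -2.12497582  11.36191815]
```

View pics/s2c.png

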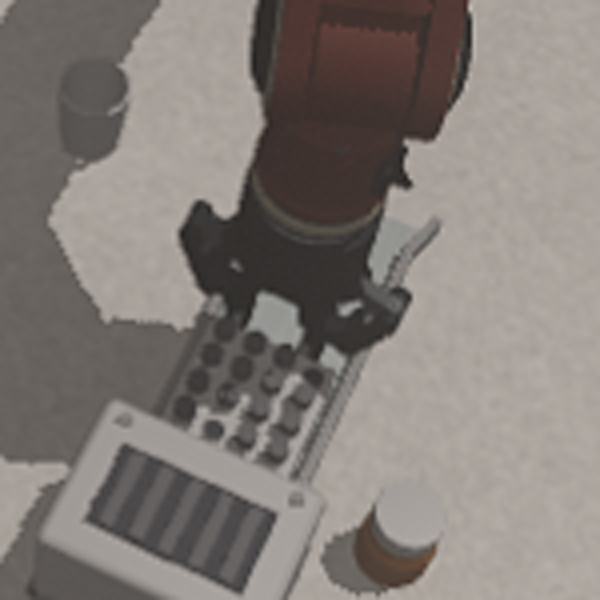

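```bash
python3 - <<'E'
import cv2
t=cv2.imread("pics/top2.png");cv2.imwrite("pics/t2c.png",cv2.resize(t[165:315,185:335],None,fx=4,fy=4,interpolation=2))
E
```

```text
(no output)
```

View pics/t2c.png

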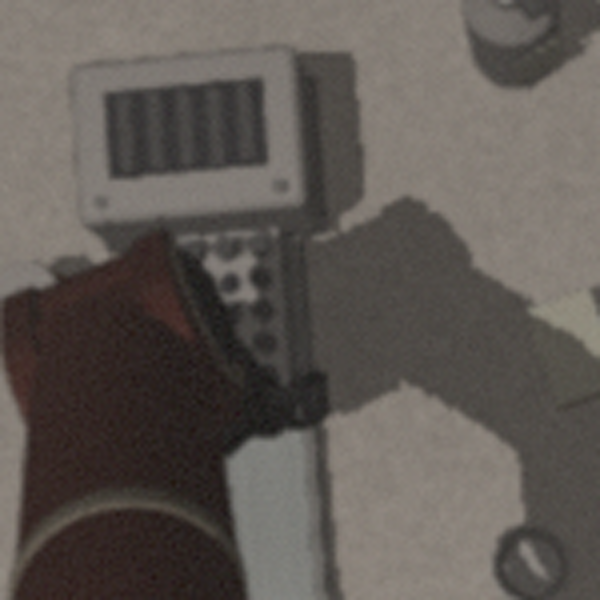

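The rack's far face looks to be against the machine, with its vial rows starting right at the machine's front at about crop (230,240). I'll back off, lift, move near the console and check with a clear view.

```bash
python3 - <<'E'
from mv import *; from h import W
from station import snapshot
import cv2
dock=np.array([.605,.1722,.066]);P=lambda x,z:W(dock,[[x,0,z]])[0]
arm.line_to(P(-.10,.095),.1);arm.line_to(P(-.10,.2),.15)
con=np.load('fit.npz')['con']
arm.move_gripper(.5)
arm.movep(W(con,[[-.03,0,.20]])[0],q(con[2]))
print(arm.read_time(),arm.read_tool_pos(),arm.read_ft_force(),arm.read_opening())
for n in("scene","top"): cv2.imwrite(f"pics/{n}3.png",snapshot(n))
s=cv2.imread("pics/scene3.png");t=cv2.imread("pics/top3.png")
cv2.imwrite("pics/s3c.png",cv2.resize(s[130:330,220:450],None,fx=3,fy=3,interpolation=2))
cv2.imwrite("pics/t3c.png",cv2.resize(t[165:315,185:335],None,fx=4,fy=4,interpolation=2))
E
```

```text
10.6333 [ 0.57833352 -0.15729649  0.19998566] [-0.44912987  0.63273295 -0.9938818 ] 0.50165439308847
```

View pics/s3c.png

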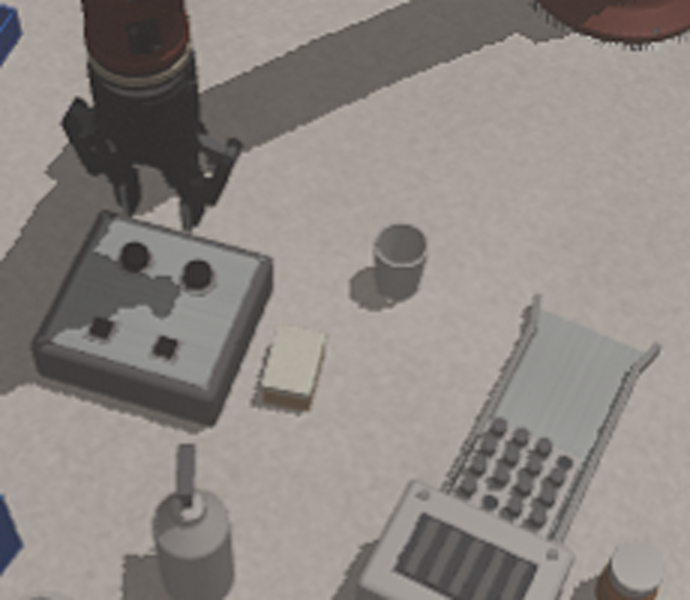

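View pics/t3c.png

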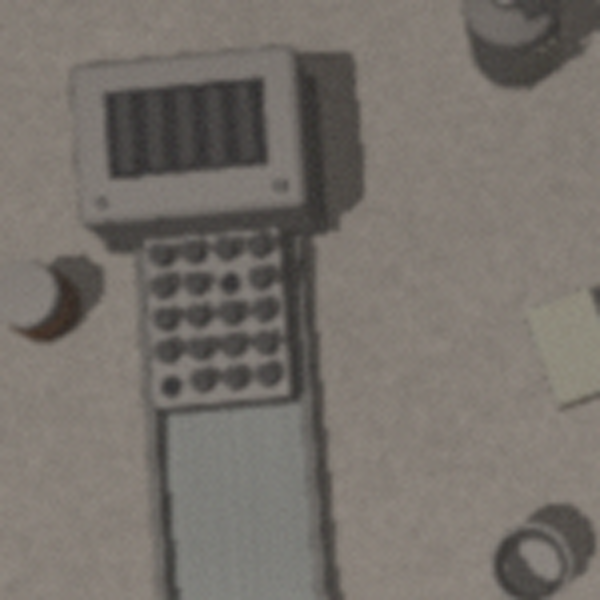

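The rack sits against the machine and square in the bay. I'll check the fingertip spacing against the keys in a closer crop.

```bash
python3 - <<'E'
from h import *
con=np.load('fit.npz')['con']
s=cv2.imread("pics/scene3.png");c=cv2.resize(s[170:230,240:310],None,fx=8,fy=8,interpolation=2)
for z,col in((.127,(0,0,255)),(.137,(0,255,0)),(.064,(255,255,0))):
    for p in proj("scene",W(con,[[-.03,.028,z],[-.03,-.028,z]])):
        cv2.drawMarker(c,tuple(int(v) for v in (p-[240,170]+.5)*8),col,0,12,1)
c=c.astype(float);c=np.clip(c*1.5,0,255).astype(np.uint8)
cv2.imwrite("pics/s3d.png",c)
E
```

```text
(no output)
```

View pics/s3d.png

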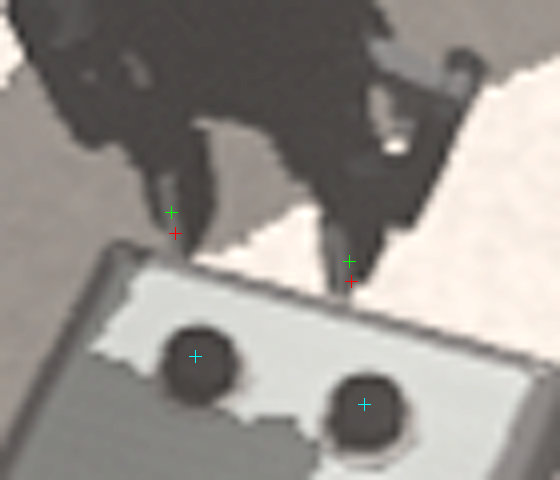

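The tips are about 50 mm apart and the keys are 56 mm apart. I'll open slightly more, then press with force feedback.

```bash
python3 - <<'E'
from mv import *; from h import W
from station import snapshot
import cv2
con=np.load('fit.npz')['con']
P=lambda z:W(con,[[-.03,0,z]])[0]
arm.move_gripper(.57)
arm.line_to(P(.150),.1)
f0=arm.read_ft_force();t0=arm.read_wrist_torque();print(f0)
z=.150
while z>.115:
    z-=.0015;arm.line_to(P(z),.03)
    f=arm.read_ft_force()-f0;print(round(z,4),round(arm.read_tool_pos()[2],4),np.round(f,1),np.round(arm.read_wrist_torque()-t0,2))
    if f[2]>16: break
T=arm.read_time()
for n in("scene","top"): cv2.imwrite(f"pics/{n}4.png",snapshot(n))
s=cv2.imread("pics/scene4.png");cv2.imwrite("pics/s4c.png",cv2.resize(s[180:270,220:320],None,fx=6,fy=6,interpolation=2))
arm.pause(2.6);print(arm.read_time()-T,arm.read_ft_force()-f0,arm.read_tool_pos(),arm.read_time())
E
```

```text
[ 0.61364354 -0.3374686   0.28351703]
0.1485 0.1491 [0.  0.2 0.7] [-0.01  0.02  0.04]
0.147 0.147 [-0.2  0.7 -0.6] [ 0.03  0.06 -0.04]
0.1455 0.1453 [-0.6 -0.6 -0.3] [-0.03  0.01 -0.03]
0.144 0.1439 [-0.4 -0.1 -0.5] [ 0.03  0.12 -0.06]
0.1425 0.1424 [-1.2  0.2 -0.6] [ 0.    0.05 -0.03]
0.141 0.1409 [-0.6  0.7  0.2] [-0.02  0.06 -0.03]
0.1395 0.1394 [-0.8  1.1 -0.7] [0.   0.02 0.01]
0.138 0.1379 [-0.5 -0.1 -1.6] [ 0.01  0.03 -0.01]
0.1365 0.1364 [-0.6  0.7 -1.1] [0.   0.08 0.  ]
0.135 0.1349 [-0.9  0.6 -1. ] [0.02 0.04 0.02]
0.1335 0.1337 [0.1 1.1 1.1] [-0.04 -0.02 -0.01]
0.132 0.1322 [-0.4  0.7  1.9] [-0.02  0.04 -0.01]
0.1305 0.1307 [-0.3  0.7  3.7] [0.03 0.05 0.01]
0.129 0.1291 [0.6 0.3 3.4] [-0.05 -0.06  0.01]
0.1275 0.1276 [0.  0.8 4. ] [-0.06 -0.08 -0.01]
0.126 0.1262 [-0.4 -0.9  4.8] [-0.04 -0.05 -0.02]
0.1245 0.1259 [-1.7  0.4 10.9] [ 0.06  0.39 -0.04]
0.123 0.1258 [-4.2  1.8 18.1] [ 0.21  0.88 -0.07]
2.6999999999999993 [-4.65674493  1.26078652 18.01832478] [ 0.57825591 -0.15980116  0.12573989] 18.8167
```

View pics/s4c.png

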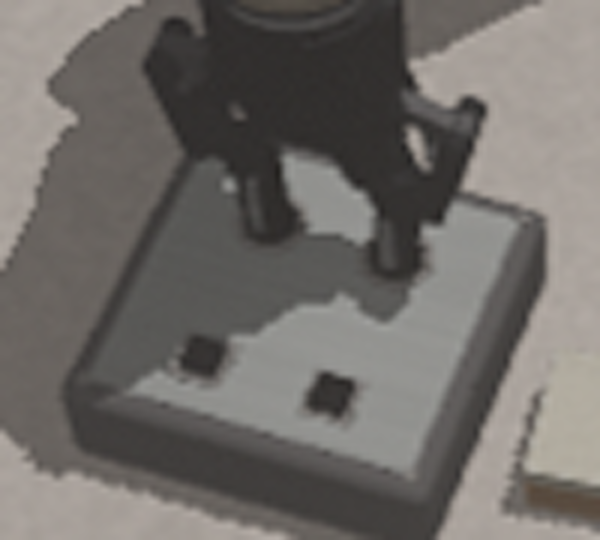

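Both fingertips sit on the keys. The force began near 1–2 N, rose to about 5 N over 8 mm, then climbed steeply at a hard stop. The moment stayed near zero through the spring phase, so the load was shared. The 2.7 s hold is done, so I'll release, retreat and check.

```bash
python3 - <<'E'
from mv import *; from h import W
from station import snapshot
import cv2
con=np.load('fit.npz')['con']
P=lambda z:W(con,[[-.03,0,z]])[0]
arm.pause(.3)
arm.line_to(P(.145),.04);arm.line_to(P(.25),.12)
arm.line_to([.50,-.17,.28],.12)
arm.pause(.5)
print(arm.read_time(),arm.read_tool_pos(),arm.read_ft_force())
for n in("scene","top"): cv2.imwrite(f"pics/{n}5.png",snapshot(n))
s=cv2.imread("pics/scene5.png");t=cv2.imread("pics/top5.png")
cv2.imwrite("pics/s5c.png",cv2.resize(s[180:350,220:450],None,fx=3,fy=3,interpolation=2))
cv2.imwrite("pics/t5c.png",cv2.resize(t[165:315,185:435],None,fx=3,fy=3,interpolation=2))
E
```

```text
22.1917 [ 0.50006916 -0.16998163  0.27990871] [ 0.4191767   0.22715274 -0.61542437]
```

View pics/s5c.png

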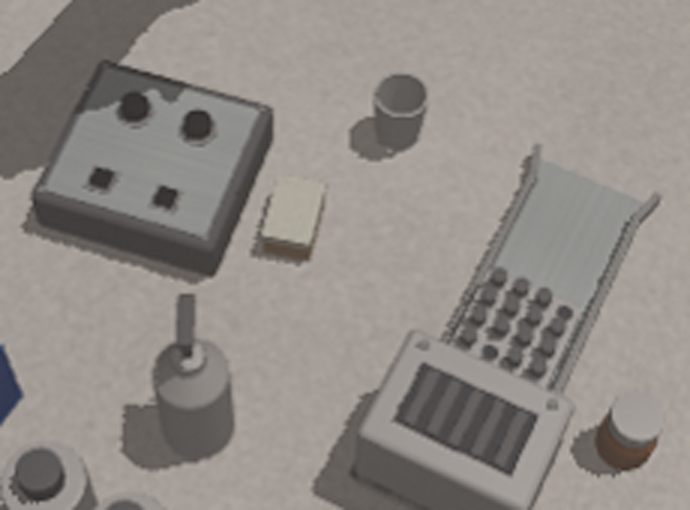

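View pics/t5c.png

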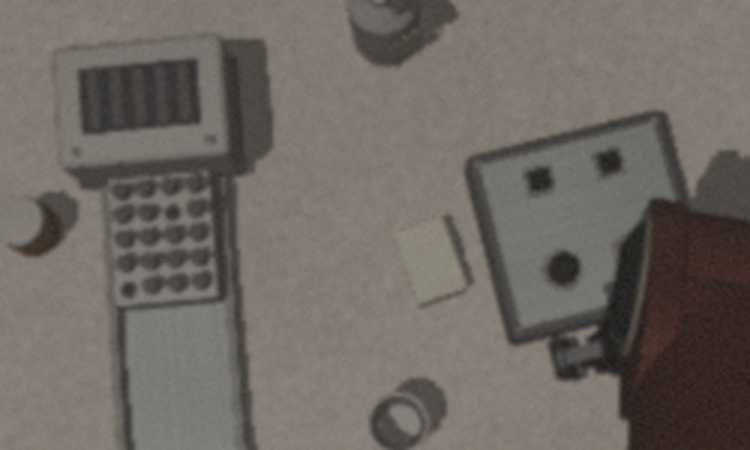

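The round keys are back up at scene-crop (134,107) and (198,125). The rack is still against the machine, the bystanders haven't moved and the arm is clear of everything.

```bash
python3 -c "
from station import ticket
ticket.finish_job()"
```

```text
the job is handed in; nothing more can be done
```

I pushed the rack home, held both round keys down together for 2.7 s, let them up again and handed the job in at about 22 s of the 51 s. The hand-in reports no verdict.

- **Rack:** I pushed it along the bay with the partly open fingers until the force rose to 16.6 N against the machine's stop. Both cameras showed it against the machine and square in the bay, before the keys were pressed and again at the end. I judged this by eye in the images and from the force; I did not re-measure the 5 mm tolerance.
- **Push forces:** Sliding friction barely showed in the readings (under 1 N). At the stop the wrist also read about 11 N upward, which I did not explain; the pictures showed no lifting or tipping.
- **Keys:** The springs carried about 5 N over 8 mm of travel, then the fingers met a hard stop and I held at 18 N. The moment stayed near zero through the spring travel, so both keys appear to have gone down evenly.
- **Final check:** The scene camera showed both round keys up. The square keys and nearby bystanders looked undisturbed, the arm was clear, and the wrist force was near zero. I did not look closely at the tube rack and the tray again, but the arm never went near the tray and passed the tube rack only at travel height.

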